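# Tip the lemons out of the slide-top bin

## Robot

A 7-joint arm with a two-finger parallel gripper is mounted at the origin on a cart in front of the work surface, level with it; the furniture and walls round the work are solid. World frame = base frame: x ahead of the robot, y to its left, z up, the work surface at z = 0. Lengths are in m, angles in rad, forces in N, time in s.
With the tool pointing down it reaches from about 0.425 to 0.925 m from the base axis. Payload 6.8 kg.
Tool frame: the origin (TCP) lies on the centre line of the jaws, within the pads' length; the fingertips stand 14 mm ahead of it and the grasp point (between the pads) lies 5 mm behind it (r.tips_ahead is the distance from the TCP to the fingertips, in m); z points along the fingers, y is the line along which they close (so a half turn about z gives the same grasp; the last joint's range is limited). The gripper opens to 85 mm and grips with 20 to 120 N. Pads are 22 mm wide; open, the fingers measure 114 mm over their backs; the gripper's body (76 mm by 85 mm) begins 54 mm behind the grasp point. The pads swing forward as they close: fully open they stand 13 mm farther back than shut.
Start: joints at [1.051, 0.477, 0.022, 1.555, -0.011, 1.109, -0.083], TCP at [0.27, -0.619, 0.245] pointing down, gripper open.
Joint ranges: [-2.96, 2.96], [-0.34, 2.1], [-1.41, 1.46], [0.24, 2.44], [-1.37, 4.51], [0.17, 1.92], [-2.96, 2.96]. Speed limits (rad/s): [2.39, 2.39, 3.14, 3.14, 3.14, 3.14, 3.14].

## Interface

Orientations are given as a rotation vector (axis times angle).
In Python, from bench import r, eyes gives the robot as it stands.
- The arm moves only by the tool step_arm, never from a script. Its argument "rows" is a list of rows, each a list of 6 numbers: the shift along the world's x, y, z in units of 60 cm (1.0 is 60 cm), then the turn, a rotation vector about the world's x, y, z in units of pi rad (1.0 is pi rad). In form: [[x, y, z, rx, ry, rz], ...]. A call has 1 to 5 rows; each row is the pose to reach, as a shift and turn from the pose commanded when the call began, turning the shorter way round; what a row does not reach only later rows make up. A row lasts 1/12 s, in which the tool goes at most 41.7 mm and 7.16 degrees, less where a joint would pass 70% of its speed; a pose out of reach is approached as far as the arm can. A call with a number of a shift or a turn outside -1 to 1 is refused whole. A call with a gripper value outside its range is refused whole. "jaw" is the closure, from 0 (fully open) to 1 (shut), set as the call begins (left out, the last holds). The fingers move at their own pace and stop on an object; "squeeze" is the grip in N (left out, the last holds). Time passes only in rows, so rows that repeat a pose let the fingers close. It gives the time, the measured TCP pose, the force, the opening and the grip force at its end, in the units of the state.
- r.get_obs(): the state, without advancing time (a new reading comes with each control period).
- eyes.grab_frame(name): name is "scene" or "top" or "wrist"; returns the picture (384x512x3 uint8, red, green, blue); there is no depth.
- eyes.camera_info(name): a dict with "mtx" (3x3 intrinsics, pixels), "extrinsics" (4x4, takes a point from camera to world coordinates); the wrist camera has in their place "tool_from_camera" (4x4, takes a point from camera to tool coordinates, whose origin is the TCP and whose axes are the flange's). Camera axes: x right, y down, z forward; pixel columns grow to the right and rows downward; lengths in m; the calibration is good to about 2 mm. A picture is of the moment at which its call begins: read the wrist's pose just before it. camera_info takes no time and is no camera call.
- r.hand_in(): hands the job in; it is judged then, once.
The state is a dict: "clock": time; "joints": joint angles; "qvel": joint speeds; "tau": joint torques, N m; "tcp_pos": TCP position; "orientation": TCP orientation; "contact_force": force on the tool from outside, world axes, zero at the start; "moment": the same for the moment, N m; "grip_width": finger opening in m; "gripper_force": force on a finger pad.
Only numpy, scipy, OpenCV 4.12 (cv2) and the standard library are available. Lean on these libraries where they do the work, as an engineer would, in place of code of your own. Each camera call takes 0.05 s, during which the arm holds its last target. There are 200 camera calls.

## Task

Draw the sliding lid out of the front of the heavy wooden bin and lay it flat on the chopping board. Then, without lifting the bin off the worktop, rock it forward on its front bottom edge by the steel bar at its back until all three lemons have rolled out into the spotted bowl, and let the bin gently back down onto its base where it stood. Leave the other things undisturbed.

Things in the scene. Friction and masses are not known exactly. Their poses are not given: they have to be found in the camera images.
- bin: Heavy wooden storage bin, 2 to 2.8 kg, 210 long (x) x 156 wide (y) x 142 high, on a steel sole that stands out 12 mm in front. Origin under the centre of the 210 x 156 body, z up; -x is its front, the pouring end, +x its back. Two 18 mm side cheeks, 120 mm clear between them. The centre of mass is low (about 40 mm up, near mid length): let go at a lean of less than 60 degrees it falls back by itself.
- lip (a point): Middle of the bin's pouring lip, at bin x = -100, z = 114 mm, between the cheeks. Inside, a panel slopes at 35 degrees from this lip down and back to the floor (18 mm up, from x = +37 to +91), so the lemons roll or slide out only when the bin leans forward by about 60 degrees.
- front_edge (a point): Middle of the bin's straight front bottom edge, that of its sole (at bin x = -117 mm, z = 0; 156 mm long, along the bin's y, rubber nosed): the line the bin rocks on.
- front_left (a point): One end of that front bottom edge (bin y = -78 mm).
- front_right (a point): The other end of that front bottom edge (bin y = +78 mm).
- handle (a point): Middle of the round steel bar handle behind the bin: 12 mm thick, 110 mm long along the bin's y, its axis 45 mm behind the back face and 122 mm up when the bin stands; a post to the wall at each end. It can turn between the fingers as the bin leans.
- lid_grip (a point): Middle of the wooden grip bar across the lid: 16 mm thick along x, 70 mm long along y, 30 mm high, standing on the lid's top; this point is half-way up it. In the lid's frame it is at x = -45 mm.
- lid_center (a point): Centre of the pale lid panel, 182 long (x) x 131 wide (y) x 7 mm, 0.16 kg, axes as the bin's. It lies in grooves of the cheeks (10 mm high, 7 deep, 1.5 side play, floor 118 up) and comes out only towards the bin's front (-x), over a ridge 1.5 mm high across each groove 5 mm from its front end (a few newtons, or a slight lift); free of the grooves after 195 mm of travel.
- lemon_a_center (a point): Centre of a yellow lemon, 71 x 53 x 51 mm, 85 g, slippery peel; lies in the bin.
- lemon_b_center (a point): Centre of a second, equal lemon; lies in the bin.
- lemon_c_center (a point): Centre of a third, equal lemon; lies in the bin.
- bowl: Dark blue stoneware bowl with white spots, 143 mm across, 49 high, inside about 125 across; origin at the centre of its underside. It already stands where the bin pours, its centre 158 to 172 mm in front of the bin's front bottom edge and within 10 mm of its middle line.
- board: Wooden chopping board, 210 (x) x 300 (y) x 22 mm high, loose, lying bare on the worktop; origin at the centre of its underside.
- onion: Red onion, 84 mm, bystander on the left.
- garlic: Garlic bulb, 53 mm, bystander on the left.
- timer: Red and white twist timer, 65 mm, bystander on the left.
- mug: White mug, 85 mm across, 98 high, bystander behind the board.

How it is judged:
On the way, in this order (a step that is already met when the one before it is completed fails the run):
1. the lid lies flat on the chopping board, let go (horizontal distance between lid_center and board below 0.11 m and height (world z) of lid_center below 0.032 m and angle between lid's own z axis and vertical below 0.08 rad and contact force between lid and the fingers below 0.05 N), for 0.2 s.
2. the bin leans forward at least 45 degrees on its front bottom edge (angle between bin's own z axis and vertical above 0.785 rad and height (world z) of front_edge below 0.015 m), for 0.2 s.
At the end, for the whole second after the job is handed in: All three lemons lie at rest in the spotted bowl, which stands upright; the bin stands flat on its base within 50 mm of where it stood; the lid lies flat on the chopping board, its middle within 110 mm of the board's; everything is let go and still (all of step 1 and horizontal distance between each of lemon_a_center, lemon_b_center, lemon_c_center and bowl below 0.062 m and height (world z) of each of lemon_a_center, lemon_b_center, lemon_c_center below 0.085 m and linear speed of each of lemon_a, lemon_b, lemon_c below 0.03 m/s and angle between bowl's own z axis and vertical below 0.08 rad and angle between bin's own z axis and vertical below 0.04 rad and distance of bin from where it was at the start of the episode below 0.05 m and linear speed of each of bin, lid below 0.02 m/s); the robot touches nothing.
It fails at once if the bin's front bottom edge lifted off the worktop by more than 20 mm at either end (height (world z) of any of front_left, front_right above 0.02 m).
It fails at once if the bin tipped right over (past 85 degrees) (angle between bin's own z axis and vertical above 1.48 rad).
It fails at once if the bin let fall or slammed down (turning faster than 2.5 rad/s) (angular speed of bin above 2.5 rad/s).
It fails at once if the bowl or the chopping board moved by more than 60 mm (distance of any of bowl, board from where it was at the start of the episode above 0.06 m).
It fails at once if a bystander moved by more than 30 mm (distance of any of onion, garlic, timer, mug from where it was at the start of the episode above 0.03 m).
It also fails if it takes over 69 s, if anything falls off the work surface, if the arm or the gripper's body presses on something with over 40 N, if the wrist force passes 120 N, or if a joint passes its speed limit or range.

## Working session

There is one attempt and no reset: what is moved stays moved. The work goes in short steps, Python scripts to look and compute and a tool call to move; the robot and the scene stay as the last step left them, time stands still between calls to the robot, and variables do not carry over. Pictures are saved under pics/ and viewed, at most 10 in all, crops included, and the job is handed in when it is done.

Besides the shell and the picture viewer there is one more tool, called after ">>>" as name(argument=value, ...) on one line, values as JSON. step_arm: Moves the arm, as the interface text tells. Shifts and turns lie within -1 to 1; 1 stands for 60 cm of shift or pi rad of turn. Its arguments: {"type":"object","properties":{"rows":{"type":"array"},"jaw":{"type":"number"},"squeeze":{"type":"number"}},"required":["rows"]}

```bash
ls; mkdir -p pics
python3 - <<'E'
from bench import r, eyes
import cv2
for n in ("scene","top"):
    im=eyes.grab_frame(n); cv2.imwrite(f"pics/{n}0.png",im[:,:,::-1])
    c=eyes.camera_info(n); print(n,c["mtx"].round(1).tolist(),c["extrinsics"].round(3).tolist())
print(r.get_obs())
E
```

```text
pics
scene [[370.4, 0.0, 260.1], [0.0, 370.4, 191.9], [0.0, 0.0, 1.0]] [[-0.742, -0.341, 0.577, -0.386], [-0.671, 0.385, -0.634, 1.128], [-0.006, -0.858, -0.514, 0.937], [0.0, 0.0, 0.0, 1.0]]
top [[369.3, 0.0, 254.6], [0.0, 369.3, 191.5], [0.0, 0.0, 1.0]] [[-0.331, -0.883, 0.331, 0.123], [-0.943, 0.31, -0.117, 0.283], [0.001, -0.351, -0.936, 1.302], [0.0, 0.0, 0.0, 1.0]]
{'clock': 0.1, 'joints': array([ 1.05087915,  0.4777222 ,  0.02234458,  1.55633365, -0.01153612,
        1.10931022, -0.08308804]), 'qvel': array([-0.00052248, -0.00253426, -0.00015303,  0.00030495, -0.00046059,
        0.00055517,  0.00043088]), 'tau': array([ 5.13273131e-03, -5.97752237e+01,  1.61388081e+00, -2.81953382e+01,
        1.27750420e-02,  5.01023591e-03, -4.52162254e-06]), 'tcp_pos': array([ 0.26998308, -0.61810242,  0.24442775]), 'orientation': array([-3.07366667e+00, -6.42016293e-01,  6.63245101e-04]), 'contact_force': array([0.08196499, 0.0696727 , 0.18274143]), 'moment': array([-0.03331839, -0.01380073, -0.01379511]), 'gripper_force': 0.0, 'grip_width': 0.08554542815502701}
```

View pics/scene0.png

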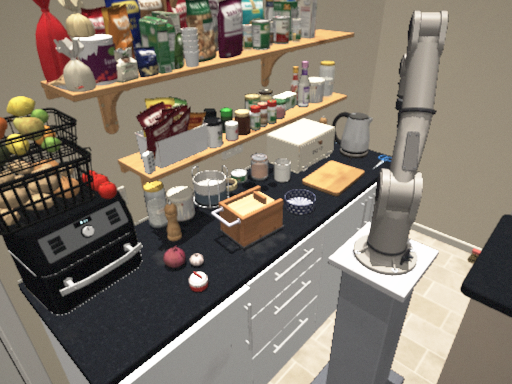

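View pics/top0.png

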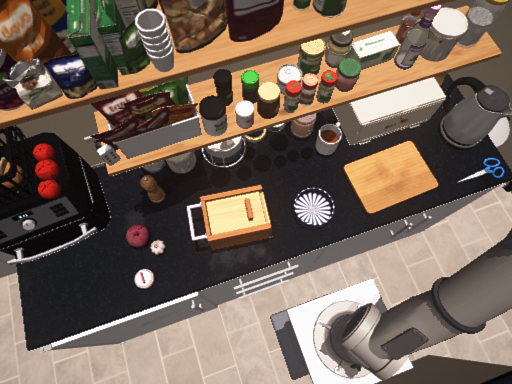

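The bin is near top (235,215), its handle at (195,222) on the left and the grip at (250,209). The bowl is at (314,208), the board at (391,177). I'll enlarge this area next.

Run:
```python
import cv2
im=cv2.imread("pics/top0.png")[130:255,180:340]
cv2.imwrite("pics/c1.png",cv2.resize(im,None,fx=5,fy=4.8,interpolation=cv2.INTER_CUBIC))
im=cv2.imread("pics/scene0.png")[150:255,205:375]
cv2.imwrite("pics/c2.png",cv2.resize(im,None,fx=4.7,fy=4.7,interpolation=cv2.INTER_CUBIC))
```

```text
(no output)
```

View pics/c1.png

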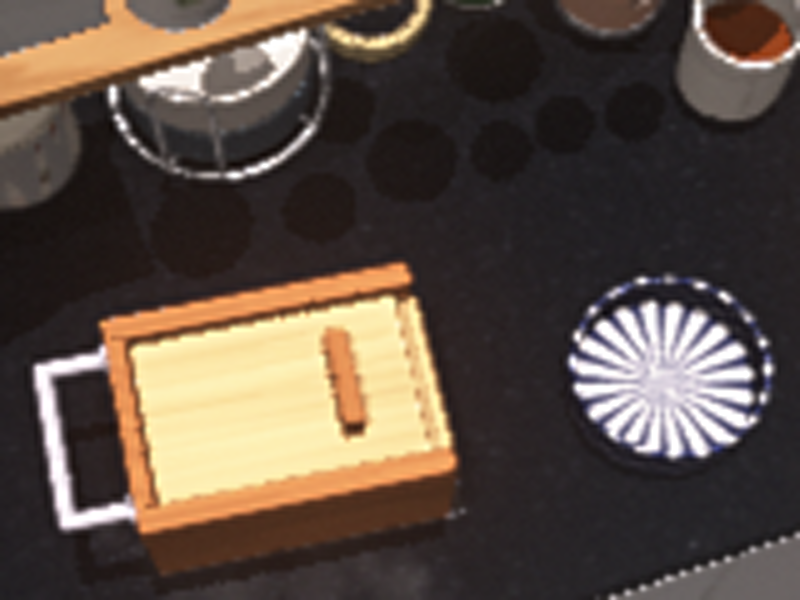

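View pics/c2.png

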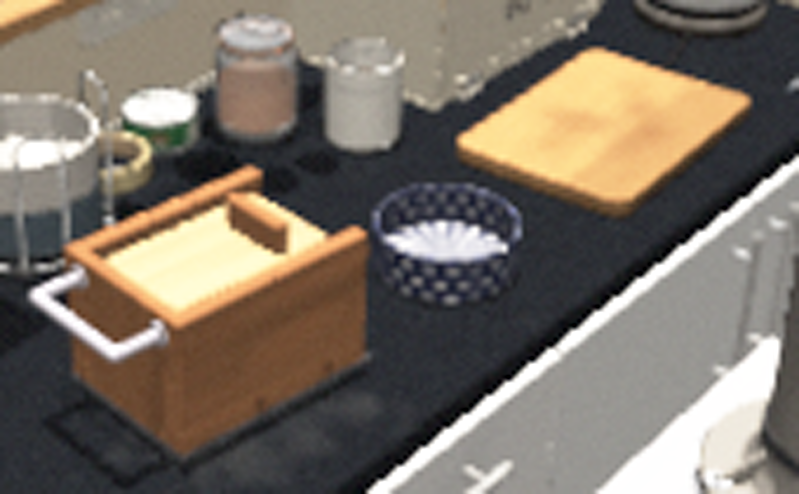

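```bash
cat > h.py <<'E'
import numpy as np
from bench import r, eyes
from scipy.optimize import least_squares
from scipy.spatial.transform import Rotation as R
def cam(n):
    c=eyes.camera_info(n); return c["mtx"],np.linalg.inv(c["extrinsics"]),c["extrinsics"]
C={n:cam(n) for n in("top","scene")}
def proj(n,P):
    K,E,_=C[n]; p=np.atleast_2d(P)@E[:3,:3].T+E[:3,3]; p=p@K.T; return p[:,:2]/p[:,2:]
def ray(n,uv,z):
    K,_,X=C[n]; d=X[:3,:3]@np.linalg.solve(K,[*uv,1]); o=X[:3,3]; return o+d*(z-o[2])/d[2]
def fit(obs,x0):
    # obs: (cam,px,local pt)
    def w(x,p): c,s=np.cos(x[2]),np.sin(x[2]); return [x[0]+c*p[0]-s*p[1],x[1]+s*p[0]+c*p[1],p[2]]
    f=lambda x:np.concatenate([proj(n,w(x,p))[0]-uv for n,uv,p in obs])
    s=least_squares(f,x0,loss="soft_l1"); return s.x,s.fun.reshape(-1,2)
t=lambda X,Y:("top",((X+.5)/5-.5+180,(Y+.5)/4.8-.5+130))
s=lambda X,Y:("scene",((X+.5)/4.7-.5+205,(Y+.5)/4.7-.5+150))
E
python3 - <<'E'
from h import *
np.set_printoptions(precision=3,suppress=True)
m=lambda *a:np.array(a)/1000
B=[(*t(100,325),m(105,-78,142)),(*t(143,530),m(105,78,142)),(*t(408,265),m(-105,-78,142)),(*t(456,460),m(-105,78,142)),
(*t(43,368),m(150,-55,122)),(*t(68,523),m(150,55,122)),
(*s(68,248),m(105,-78,142)),(*s(180,322),m(105,78,142)),(*s(365,235),m(-105,78,142)),(*s(258,172),m(-105,-78,142)),(*s(35,295),m(150,-55,122)),(*s(113,353),m(150,55,122)),(*s(185,455),m(105,78,0))]
x,e=fit(B,[.6,.2,1.57]); print("bin",x); print(e.tolist() and e.round(1).tolist())
b=[("top",(404,142),m(105,-150,22)),("top",(438,181),m(-105,-150,22)),("top",(376,212),m(-105,150,22)),("top",(344,175),m(105,150,22)),
(*s(597,47),m(105,-150,22)),(*s(750,100),m(-105,-150,22)),(*s(622,205),m(-105,150,22)),(*s(460,143),m(105,150,22))]
y,e=fit(b,[.6,-.35,0]); print("board",y,e.round(1).tolist())
for n,uv in (t(672,368),s(447,232)): print("bowl",ray(n,uv,.049))
c,sn=np.cos(x[2]),np.sin(x[2])
for q in ((333,328),(352,432)):
    p=ray(*t(*q),.155)[:2]-x[:2]; print("grip bin",p@[c,sn],p@[-sn,c])
fe=x[:2]-.117*np.array([c,sn]); print("front",fe, "bowl nominal",fe-.165*np.array([c,sn]))
E
```

```text
bin [0.489 0.222 1.443]
[[0.1, -1.6], [-0.8, 0.6], [-0.1, -1.3], [0.7, 1.9], [0.2, 0.4], [0.2, -0.5], [-0.7, -0.6], [-0.4, 0.7], [1.1, -0.5], [-1.2, -1.6], [0.6, 0.2], [0.7, 0.4], [-0.4, 2.1]]
board [ 0.465 -0.38   0.152] [[2.2, -4.5], [1.7, 0.3], [-2.8, 5.5], [-2.4, -4.5], [-3.8, 0.1], [-0.0, -1.8], [5.1, 0.3], [0.3, 1.8]]
bowl [ 0.442 -0.055  0.049]
bowl [ 0.435 -0.039  0.049]
grip bin -0.044573961961136256 -0.033370535423881985
grip bin -0.04166481346381433 0.04182345598925877
front [0.474 0.106] bowl nominal [ 0.453 -0.058]
```

>>> step_arm(rows=[[0.2,0.23,0.09,0,0,-0.172],[0.2,0.23,0.09,0,0,-0.172],[0.2,0.23,0.09,0,0,-0.172],[0.2,0.23,0.09,0,0,-0.172],[0.2,0.23,0.09,0,0,-0.172]], jaw=0.4)

```text
clock: 0.52
tcp_pos: [0.394, -0.4766, 0.3002]
orientation: [-3.134, 0.204, -0.003]
contact_force: [-0.3, -0.2, -0.4]
grip_width: 0.0513
gripper_force: 0.0
```

>>> step_arm(rows=[[0.15,0.3,0,0,0,0],[0.15,0.3,0,0,0,0],[0.15,0.3,0,0,0,0],[0.15,0.3,0,0,0,0],[0.15,0.3,0,0,0,0]])

```text
clock: 0.93
tcp_pos: [0.4812, -0.2972, 0.2991]
orientation: [-3.134, 0.199, 0.0]
contact_force: [0.7, -0.9, 0.3]
grip_width: 0.0515
gripper_force: 0.0
```

>>> step_arm(rows=[[0,0.33,0,0,0,0],[0,0.33,0,0,0,0],[0,0.33,0,0,0,0],[0,0.33,0,0,0,0],[0,0.33,0,0,0,0]])

```text
clock: 1.35
tcp_pos: [0.4796, -0.0988, 0.2991]
orientation: [-3.135, 0.197, 0.001]
contact_force: [0.1, 0.8, -0.4]
grip_width: 0.0512
gripper_force: 0.0
```

>>> step_arm(rows=[[0,0.33,0,0,0,0],[0,0.33,0,0,0,0],[0,0.33,0,0,0,0],[0,0.33,0,0,0,0],[0,0.33,0,0,0,0]])

```text
clock: 1.77
tcp_pos: [0.4793, 0.0991, 0.2993]
orientation: [-3.135, 0.198, 0.0]
contact_force: [1.0, -0.4, 0.7]
grip_width: 0.0512
gripper_force: 0.0
```

>>> step_arm(rows=[[0,0.13,0,0,0,0],[0,0.13,0,0,0,0],[0,0.13,0,0,0,0],[0,0.13,0,0,0,0]])

```text
clock: 2.1
tcp_pos: [0.4794, 0.1758, 0.2989]
orientation: [-3.135, 0.194, 0.001]
contact_force: [-0.3, -0.7, -0.1]
grip_width: 0.0514
gripper_force: 0.0
```

Run:
```python
from h import *
import cv2
o=r.get_obs(); im=eyes.grab_frame("wrist"); cv2.imwrite("pics/w1.png",cv2.resize(im[:,:,::-1],(768,576),interpolation=cv2.INTER_CUBIC))
c=eyes.camera_info("wrist"); T=np.eye(4);T[:3,:3]=R.from_rotvec(o["orientation"]).as_matrix();T[:3,3]=o["tcp_pos"]
X=T@c["tool_from_camera"]; np.savez("w1.npz",K=c["mtx"],X=X); print(o["tcp_pos"],X.round(3),c["mtx"].round(1),o["joints"].round(2))
```

```text
[0.47941945 0.17578687 0.29893481] [[-0.123 -0.944 -0.305  0.558]
 [-0.992  0.117  0.039  0.166]
 [-0.002  0.307 -0.952  0.428]
 [ 0.     0.     0.     1.   ]] [[304.2   0.  254.2]
 [  0.  304.2 192.3]
 [  0.    0.    1. ]] [-0.14  0.18 -0.38  1.86  0.07  1.12 -2.24]
```

View pics/w1.png

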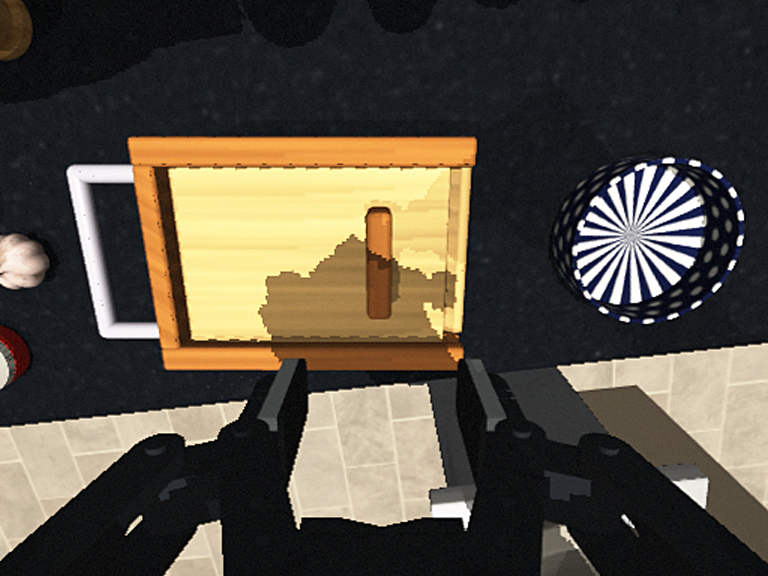

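```bash
cat >> h.py <<'E'
try:
    w1=np.load("w1.npz"); C["w1"]=(w1["K"],np.linalg.inv(w1["X"]),w1["X"])
except Exception: pass
w=lambda X,Y:("w1",((X+.5)/1.5-.5,(Y+.5)/1.5-.5))
E
python3 - <<'E'
from h import *
np.set_printoptions(precision=4,suppress=True)
m=lambda *a:np.array(a)/1000
B=[(*w(130,139),m(105,-78,142)),(*w(477,139),m(-105,-78,142)),(*w(463,371),m(-105,78,142)),(*w(164,371),m(105,78,142)),
(*w(75,174),m(150,-55,122)),(*w(107,331),m(150,55,122))]
x,e=fit(B,[.489,.222,1.44]); print("bin",x,e.round(1).tolist())
c,sn=np.cos(x[2]),np.sin(x[2]); 
for q in ((379,207),(379,319)):
    p=ray(*w(*q),.155); d=p[:2]-x[:2]; print("grip",p,"bin",d@[c,sn],d@[-sn,c])
print("bowl",ray(*w(655,240),.049),ray(*w(744,240),.049),ray(*w(565,240),.049))
u=np.array([c,sn]); print("fe",x[:2]-.117*u,"handle",x[:2]+.15*u,u)
E
```

```text
bin [0.4882 0.2233 1.4455] [[-3.6, -1.0], [0.2, -0.6], [-0.3, 1.2], [-0.8, 0.8], [2.1, 0.5], [1.3, -0.4]]
grip [0.5211 0.1722 0.155 ] bin -0.04656628126710999 -0.03896215430607059
grip [0.4502 0.1812 0.155 ] bin -0.04655441729530258 0.032514494678945315
bowl [ 0.4508 -0.0526  0.049 ] [ 0.4415 -0.127   0.049 ] [0.4601 0.0226 0.049 ]
fe [0.4736 0.1072] handle [0.507  0.3721] [0.125  0.9922]
```

>>> step_arm(rows=[[0.009,0.002,-0.06,0,0,0],[0.009,0.002,-0.12,0,0,0],[0.009,0.002,-0.18,0,0,0],[0.009,0.002,-0.23,0,0,0],[0.009,0.002,-0.26,0,0,0]])

```text
clock: 2.57
tcp_pos: [0.4841, 0.1714, 0.1399]
orientation: [3.132, -0.206, -0.006]
contact_force: [-0.9, -0.3, 0.7]
grip_width: 0.0512
gripper_force: 0.0
```

>>> step_arm(rows=[[0,0,0,0,0,0],[0,0,0,0,0,0],[0,0,0,0,0,0],[0,0,0,0,0,0],[0,0,0,0,0,0]], jaw=1, squeeze=50)

```text
clock: 2.98
tcp_pos: [0.4864, 0.1746, 0.1447]
orientation: [-3.134, 0.203, -0.004]
contact_force: [-0.2, 0.7, -0.9]
grip_width: 0.0155
gripper_force: 50.8
```

>>> step_arm(rows=[[0,0,0,0,0,0],[0,0,0,0,0,0],[0,0,0,0,0,0]])

```text
clock: 3.23
tcp_pos: [0.4864, 0.1746, 0.1446]
orientation: [-3.135, 0.202, -0.003]
contact_force: [-1.0, -2.2, 7.3]
grip_width: 0.0156
gripper_force: 51.9
```

>>> step_arm(rows=[[0,0,0.003,0,0,0],[-0.002,-0.017,0.003,0,0,0],[-0.006,-0.05,0.003,0,0,0],[-0.011,-0.09,0.003,0,0,0],[-0.017,-0.134,0.003,0,0,0]])

```text
clock: 3.65
tcp_pos: [0.4761, 0.0948, 0.1459]
orientation: [-3.133, 0.198, -0.004]
contact_force: [1.1, 2.3, 3.4]
grip_width: 0.015
gripper_force: 51.2
```

>>> step_arm(rows=[[-0.005,-0.04,0,0,0,0],[-0.01,-0.08,0,0,0,0],[-0.015,-0.12,0,0,0,0],[-0.02,-0.16,0,0,0,0],[-0.025,-0.2,0,0,0,0]])

```text
clock: 4.07
tcp_pos: [0.4599, -0.0273, 0.1453]
orientation: [-3.135, 0.202, -0.001]
contact_force: [0.7, -0.1, -1.3]
grip_width: 0.0149
gripper_force: 50.6
```

>>> step_arm(rows=[[0,0,0,0,0,0]])

```text
clock: 4.15
tcp_pos: [0.4587, -0.0315, 0.1448]
orientation: [3.132, -0.212, -0.003]
contact_force: [-0.4, 0.4, -1.9]
grip_width: 0.0146
gripper_force: 50.6
```

>>> step_arm(rows=[[-0.003,-0.04,0,0,0,0],[-0.003,-0.1,0,0,0,0],[-0.003,-0.16,0,0,0,0],[-0.003,-0.22,0,0,0,0],[-0.003,-0.28,0,0,0,0]])

```text
clock: 4.57
tcp_pos: [0.4578, -0.1955, 0.1451]
orientation: [3.135, -0.201, -0.0]
contact_force: [0.4, -1.0, -1.8]
grip_width: 0.0146
gripper_force: 50.7
```

>>> step_arm(rows=[[0,-0.06,0,0,0,0],[0,-0.12,0,0,0,0],[0,-0.18,0,0,0,0],[0,-0.24,0,0,0,0],[0,-0.3,0,0,0,0]])

```text
clock: 4.98
tcp_pos: [0.4576, -0.3756, 0.1449]
orientation: [-3.135, 0.202, 0.001]
contact_force: [0.7, -0.4, -0.9]
grip_width: 0.0152
gripper_force: 50.7
```

>>> step_arm(rows=[[0,-0.04,0,0,0,0],[0,-0.072,0,0,0,0],[0,-0.072,0,0,0,0]])

```text
clock: 5.23
tcp_pos: [0.4564, -0.4224, 0.1447]
orientation: [3.132, -0.211, -0.001]
contact_force: [0.6, -1.8, -0.7]
grip_width: 0.015
gripper_force: 50.7
```

Run:
```python
from h import *
import cv2
a=eyes.grab_frame("top"); b=eyes.grab_frame("scene")
A=cv2.resize(a[100:290,160:480,::-1],(800,475),interpolation=cv2.INTER_CUBIC)
cv2.imwrite("pics/t2.png",A); cv2.imwrite("pics/s2.png",b[:,:,::-1]);
```

```text
(no output)
```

View pics/t2.png

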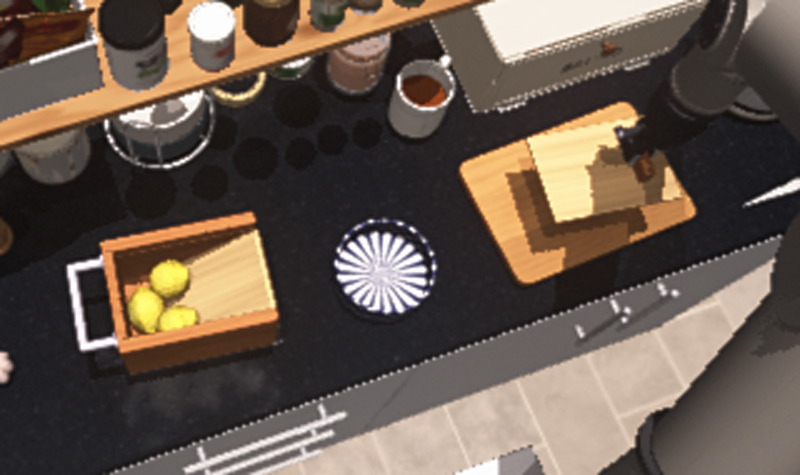

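Run:
```python
from h import *
f=lambda x,y,z:ray("top",(160+x/2.5,100+y/2.5),z).round(3)
for p in ((627,101),(695,212),(523,284),(460,168)): print("board",f(*p,.022))
for p in ((527,140),(557,222),(695,195),(660,112)): print("lid",f(*p,.124))
```

```text
board [ 0.574 -0.523  0.022]
board [ 0.374 -0.531  0.022]
board [ 0.357 -0.24   0.022]
board [ 0.556 -0.23   0.022]
lid [ 0.53  -0.296  0.124]
lid [ 0.404 -0.281  0.124]
lid [ 0.376 -0.479  0.124]
lid [ 0.507 -0.495  0.124]
```

>>> step_arm(rows=[[0.01,0,-0.04,0,0,0],[0.01,0,-0.08,0,0,0],[0.01,0,-0.12,0,0,0],[0.01,0,-0.145,0,0,0],[0.01,0,-0.154,0,0,0]])

```text
clock: 5.75
tcp_pos: [0.4634, -0.4139, 0.0499]
orientation: [-3.132, 0.198, 0.006]
contact_force: [-0.4, 0.7, -2.1]
grip_width: 0.0151
gripper_force: 50.6
```

>>> step_arm(rows=[[0,0,0,0,0,0],[0,0,-0.003,0,0,0],[0,0,-0.003,0,0,0]])

```text
clock: 6.0
tcp_pos: [0.4653, -0.417, 0.052]
orientation: [3.134, -0.201, 0.002]
contact_force: [0.0, 0.1, -1.5]
grip_width: 0.0154
gripper_force: 50.6
```

>>> step_arm(rows=[[0,0,-0.001,0,0,0],[0,0,-0.002,0,0,0],[0,0,-0.002,0,0,0]])

```text
clock: 6.25
tcp_pos: [0.4648, -0.4172, 0.0503]
orientation: [3.134, -0.202, 0.001]
contact_force: [0.9, -0.5, -2.3]
grip_width: 0.015
gripper_force: 50.6
```

>>> step_arm(rows=[[0,0,-0.002,0,0,0],[0,0,-0.003,0,0,0],[0,0,-0.003,0,0,0],[0,0,-0.003,0,0,0]])

```text
clock: 6.58
tcp_pos: [0.4648, -0.4172, 0.0488]
orientation: [3.135, -0.202, 0.001]
contact_force: [-0.9, 0.4, 5.3]
grip_width: 0.0153
gripper_force: 51.7
```

>>> step_arm(rows=[[0,0,0,0,0,0],[0,0,0,0,0,0],[0,0,0,0,0,0],[0,0,0,0,0,0],[0,0,0,0,0,0]], jaw=0.4)

```text
clock: 7.0
tcp_pos: [0.4646, -0.417, 0.0478]
orientation: [-3.135, 0.202, 0.0]
contact_force: [0.0, -0.0, -0.6]
grip_width: 0.0512
gripper_force: 0.0
```

>>> step_arm(rows=[[0,0,0.05,0,0,0],[0,0,0.11,0,0,0],[0,0,0.18,0,0,0],[0,0,0.25,0,0,0],[0,0,0.32,0,0,0]])

```text
clock: 7.42
tcp_pos: [0.4642, -0.4167, 0.2408]
orientation: [-3.135, 0.202, 0.0]
contact_force: [-0.0, 0.0, -0.1]
grip_width: 0.0513
gripper_force: 0.0
```

Run:
```python
from h import *
import cv2
b=eyes.grab_frame("scene")
cv2.imwrite("pics/s3.png",cv2.resize(b[130:270,200:400,::-1],(800,560),interpolation=cv2.INTER_CUBIC));
```

```text
(no output)
```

View pics/s3.png

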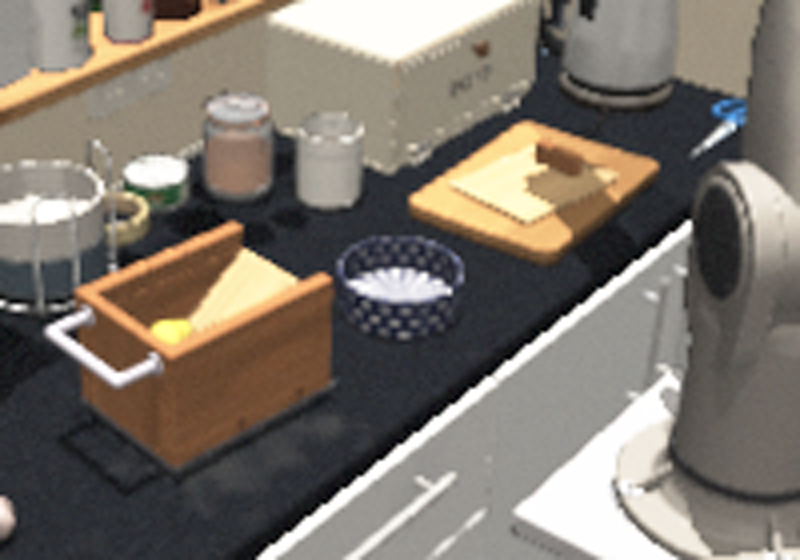

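>>> step_arm(rows=[[0.02,0.33,0.03,0,0,0],[0.02,0.33,0.03,0,0,0],[0.02,0.33,0.03,0,0,0],[0.02,0.33,0.03,0,0,0],[0.02,0.33,0.03,0,0,0]], jaw=0.55)

```text
clock: 7.88
tcp_pos: [0.4766, -0.2155, 0.2571]
orientation: [-3.135, 0.198, -0.001]
contact_force: [0.0, -0.0, -0.8]
grip_width: 0.0383
gripper_force: 0.0
```

>>> step_arm(rows=[[0.02,0.33,0,0,0,0],[0.02,0.33,0,0,0,0],[0.02,0.33,0,0,0,0],[0.02,0.33,0,0,0,0],[0.02,0.33,0,0,0,0]])

```text
clock: 8.3
tcp_pos: [0.4883, -0.0173, 0.257]
orientation: [-3.135, 0.198, -0.001]
contact_force: [0.8, -0.2, -0.0]
grip_width: 0.0386
gripper_force: 0.0
```

>>> step_arm(rows=[[0.02,0.33,0,0,0,0],[0.02,0.33,0,0,0,0],[0.02,0.33,0,0,0,0],[0.02,0.33,0,0,0,0],[0.02,0.33,0,0,0,0]])

```text
clock: 8.72
tcp_pos: [0.5, 0.1809, 0.257]
orientation: [-3.134, 0.198, -0.001]
contact_force: [0.0, -0.4, 0.2]
grip_width: 0.0383
gripper_force: 0.0
```

>>> step_arm(rows=[[0.012,0.325,0,0,0,0],[0.012,0.325,0,0,0,0],[0.012,0.325,0,0,0,0],[0.012,0.325,0,0,0,0],[0.012,0.325,0,0,0,0]])

```text
clock: 9.13
tcp_pos: [0.5066, 0.3764, 0.2566]
orientation: [-3.133, 0.197, 0.001]
contact_force: [-0.0, 0.4, 0.3]
grip_width: 0.0383
gripper_force: 0.0
```

Run:
```python
from h import *
import cv2
import time
o=r.get_obs(); im=eyes.grab_frame("wrist"); cv2.imwrite("pics/w2.png",cv2.resize(im[:,:,::-1],(768,576),interpolation=cv2.INTER_CUBIC))
c=eyes.camera_info("wrist"); T=np.eye(4);T[:3,:3]=R.from_rotvec(o["orientation"]).as_matrix();T[:3,3]=o["tcp_pos"]
np.savez("w1.npz",K=c["mtx"],X=T@c["tool_from_camera"]); print(o["tcp_pos"],o["joints"].round(2))
```

```text
[0.50656205 0.37639951 0.25664576] [-0.35  0.45 -0.53  1.63  0.24  1.13 -2.63]
```

View pics/w2.png

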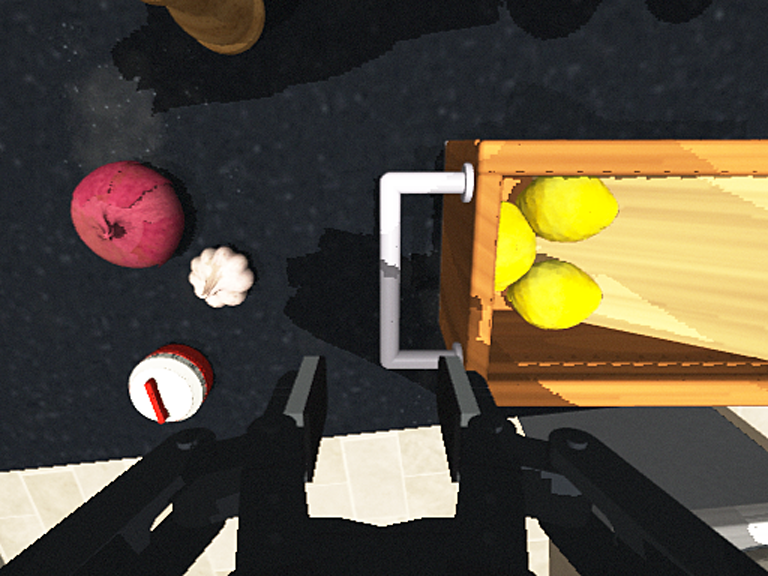

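Run:
```python
from h import *
np.set_printoptions(precision=4,suppress=True)
a=ray(*w(389,182),.122);b=ray(*w(393,359),.122);print(a,b,(a+b)/2,np.degrees(np.arctan2(*(a-b)[1::-1])))
print(ray(*w(391,268),.122))
m=lambda *a:np.array(a)/1000
B=[(*w(389,182),m(150,-55,122)),(*w(393,359),m(150,55,122)),(*w(479,141),m(105,-78,142)),(*w(490,407),m(105,78,142))]
print(fit(B,[.488,.223,1.445]))
```

```text
[0.5627 0.3654 0.122 ] [0.4527 0.3762 0.122 ] [0.5077 0.3708 0.122 ] -5.59762579856005
[0.5126 0.3702 0.122 ]
(array([0.4924, 0.2208, 1.4744]), array([[  0.8511,   1.2427],
       [  0.8897,   0.4557],
       [ -0.2937,  -1.7728],
       [-13.7175,  -0.2176]]))
```

>>> step_arm(rows=[[0.002,-0.009,-0.06,0,0,0],[0.002,-0.009,-0.12,0,0,0],[0.002,-0.009,-0.175,0,0,0],[0.002,-0.009,-0.215,0,0,0],[0.002,-0.009,-0.232,0,0,0]])

```text
clock: 9.6
tcp_pos: [0.5073, 0.3645, 0.1136]
orientation: [3.131, -0.202, -0.007]
contact_force: [-4.5, -1.0, 33.2]
grip_width: 0.0387
gripper_force: 16.9
```

>>> step_arm(rows=[[0,0,0,0,0,0],[0,0,0,0,0,0]])

```text
clock: 9.77
tcp_pos: [0.5091, 0.3667, 0.1179]
orientation: [-3.135, 0.202, 0.0]
contact_force: [0.6, 0.2, 0.2]
grip_width: 0.0384
gripper_force: 0.0
```

>>> step_arm(rows=[[0,0,0,0,0,0],[0,0,0,0,0,0],[0,0,0,0,0,0],[0,0,0,0,0,0],[0,0,0,0,0,0]], jaw=1, squeeze=70)

```text
clock: 10.18
tcp_pos: [0.5096, 0.3704, 0.1194]
orientation: [-3.128, 0.199, -0.005]
contact_force: [1.9, 7.9, -4.3]
grip_width: 0.0097
gripper_force: 68.1
```

Run:
```python
import numpy as np
p0=np.arctan2(.122,.267);rr=np.hypot(.122,.267)
def P(t): a=p0+np.radians(t); s=rr*np.cos(a)-.267; return np.array([.125*s,.992*s,rr*np.sin(a)-.122])/.6
G=[0,1,3,6,9.5,13,17,21,25,29,33,37,41,45,49,52]
for k in range(0,15,5): print([[*(P(t)-P(G[k])).round(3).tolist(),0,0,0] for t in G[k+1:k+6]])
```

```text
[[-0.0, -0.004, 0.008, 0, 0, 0], [-0.001, -0.011, 0.023, 0, 0, 0], [-0.003, -0.024, 0.045, 0, 0, 0], [-0.005, -0.039, 0.071, 0, 0, 0], [-0.007, -0.057, 0.095, 0, 0, 0]]
[[-0.003, -0.022, 0.026, 0, 0, 0], [-0.006, -0.045, 0.051, 0, 0, 0], [-0.009, -0.07, 0.074, 0, 0, 0], [-0.012, -0.096, 0.095, 0, 0, 0], [-0.016, -0.124, 0.115, 0, 0, 0]]
[[-0.004, -0.029, 0.017, 0, 0, 0], [-0.008, -0.06, 0.033, 0, 0, 0], [-0.011, -0.091, 0.046, 0, 0, 0], [-0.015, -0.123, 0.056, 0, 0, 0], [-0.019, -0.148, 0.063, 0, 0, 0]]
```

>>> step_arm(rows=[[0,0.001,0.008,0,0,0],[-0.001,-0.006,0.023,0,0,0],[-0.003,-0.019,0.045,0,0,0],[-0.005,-0.034,0.071,0,0,0],[-0.007,-0.052,0.095,0,0,0]])

```text
clock: 10.6
tcp_pos: [0.5043, 0.3374, 0.1756]
orientation: [-3.131, 0.198, -0.001]
contact_force: [2.1, 7.8, -5.5]
grip_width: 0.0094
gripper_force: 68.5
```

>>> step_arm(rows=[[0,0,0,0,0,0],[0,0,0,0,0,0]])

```text
clock: 10.77
tcp_pos: [0.5053, 0.3371, 0.1759]
orientation: [-3.131, 0.201, -0.004]
contact_force: [2.6, 6.4, -6.5]
grip_width: 0.0095
gripper_force: 68.6
```

>>> step_arm(rows=[[-0.003,-0.022,0.026,0,0,0],[-0.006,-0.045,0.051,0,0,0],[-0.009,-0.07,0.074,0,0,0],[-0.012,-0.096,0.095,0,0,0],[-0.016,-0.124,0.115,0,0,0]])

```text
clock: 11.18
tcp_pos: [0.4953, 0.2645, 0.2452]
orientation: [-3.129, 0.197, -0.004]
contact_force: [2.0, 6.9, -3.1]
grip_width: 0.0092
gripper_force: 68.1
```

>>> step_arm(rows=[[0,0,0,0,0,0]])

```text
clock: 11.27
tcp_pos: [0.4964, 0.2618, 0.2467]
orientation: [-3.13, 0.204, -0.007]
contact_force: [-1.1, 8.9, -1.4]
grip_width: 0.0093
gripper_force: 68.8
```

>>> step_arm(rows=[[-0.004,-0.029,0.017,0,0,0],[-0.008,-0.06,0.033,0,0,0],[-0.011,-0.091,0.046,0,0,0],[-0.015,-0.123,0.056,0,0,0],[-0.019,-0.148,0.063,0,0,0]])

```text
clock: 11.68
tcp_pos: [0.4859, 0.177, 0.2855]
orientation: [-3.127, 0.197, -0.012]
contact_force: [-0.2, 9.4, 14.1]
grip_width: 0.0094
gripper_force: 68.3
```

>>> step_arm(rows=[[0,0,0,0,0,0]])

```text
clock: 11.77
tcp_pos: [0.4862, 0.1747, 0.2861]
orientation: [-3.128, 0.203, -0.013]
contact_force: [-2.7, 9.5, 14.1]
grip_width: 0.0093
gripper_force: 68.6
```

Run:
```python
from h import *
import cv2
p0=np.arctan2(.122,.267);rr=np.hypot(.122,.267)
def P(t): a=p0+np.radians(t); s=rr*np.cos(a)-.267; return np.array([.125*s,.992*s,rr*np.sin(a)-.122])/.6
G=[52,54,56,58,59.5,61,62.5,64,65.5,67,68]
for k in range(0,10,5): print([[*(P(t)-P(G[k])).round(3).tolist(),0,0,0] for t in G[k+1:k+6]])
a=eyes.grab_frame("top")[100:290,160:370,::-1]; b=eyes.grab_frame("scene")[130:270,180:370,::-1]
im=np.hstack([cv2.resize(x,(400,360),interpolation=cv2.INTER_CUBIC) for x in(a,b)])
cv2.imwrite("pics/p1.png",im)
o=r.get_obs();print(o["tcp_pos"],o["contact_force"],o["joints"].round(2))
```

```text
[[-0.002, -0.017, 0.004, 0, 0, 0], [-0.004, -0.033, 0.007, 0, 0, 0], [-0.006, -0.05, 0.009, 0, 0, 0], [-0.008, -0.063, 0.011, 0, 0, 0], [-0.009, -0.075, 0.012, 0, 0, 0]]
[[-0.002, -0.013, 0.001, 0, 0, 0], [-0.003, -0.025, 0.001, 0, 0, 0], [-0.005, -0.038, 0.001, 0, 0, 0], [-0.006, -0.051, 0.001, 0, 0, 0], [-0.007, -0.059, 0.001, 0, 0, 0]]
[0.48594978 0.17705019 0.28547075] [-0.90735566 10.14749935 14.52209184] [-0.02  0.21 -0.52  1.86  0.12  1.09 -2.28]
```

View pics/p1.png

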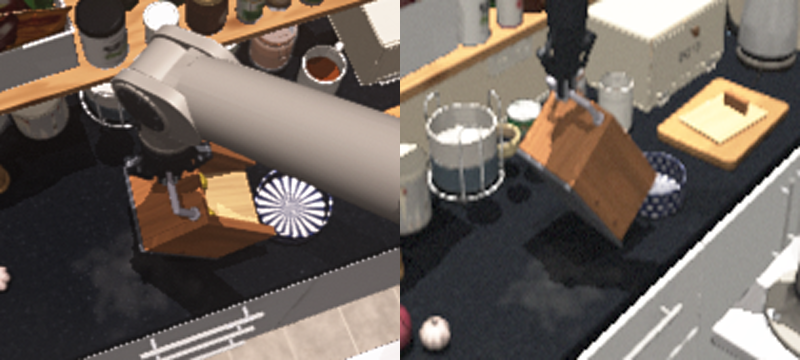

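>>> step_arm(rows=[[-0.002,-0.017,0.006,0,0,0],[-0.004,-0.033,0.01,0,0,0],[-0.006,-0.05,0.013,0,0,0],[-0.008,-0.063,0.015,0,0,0],[-0.009,-0.075,0.016,0,0,0]])

```text
clock: 12.28
tcp_pos: [0.4801, 0.1296, 0.2936]
orientation: [-3.132, 0.199, -0.008]
contact_force: [-1.2, 4.1, 14.3]
grip_width: 0.0093
gripper_force: 74.0
```

>>> step_arm(rows=[[0,0,0,0,0,0],[0,0,0,0,0,0],[0,0,0,0,0,0],[0,0,0,0,0,0],[0,0,0,0,0,0]])

```text
clock: 12.7
tcp_pos: [0.4802, 0.1297, 0.2937]
orientation: [-3.132, 0.2, -0.008]
contact_force: [-0.8, 4.0, 14.6]
grip_width: 0.0091
gripper_force: 74.0
```

Run:
```python
from h import *
import cv2
a=eyes.grab_frame("top")[100:290,160:370,::-1]; b=eyes.grab_frame("scene")[130:270,180:370,::-1]
im=np.hstack([cv2.resize(x,(400,360),interpolation=cv2.INTER_CUBIC) for x in(a,b)])
cv2.imwrite("pics/p2.png",im)
for n,x in(("top",a),("scene",b)):
    h=cv2.cvtColor(np.ascontiguousarray(x),cv2.COLOR_BGR2HSV); mk=cv2.inRange(h,(22,150,120),(34,255,255)); k,l,s,c=cv2.connectedComponentsWithStats(mk); print(n,[(q[4],p.round().tolist()) for q,p in zip(s[1:],c[1:]) if q[4]>5])
```

```text
top [(np.int32(472), [158.0, 106.0])]
scene [(np.int32(14), [126.0, 72.0])]
```

>>> step_arm(rows=[[-0.001,-0.008,0.001,0,0,0],[-0.002,-0.016,0.001,0,0,0],[-0.003,-0.026,0.002,0,0,0],[-0.004,-0.036,0.002,0,0,0],[-0.005,-0.044,0.002,0,0,0]])

```text
clock: 13.22
tcp_pos: [0.4772, 0.1031, 0.2948]
orientation: [-3.132, 0.2, -0.008]
contact_force: [-1.8, 3.9, 14.3]
grip_width: 0.0095
gripper_force: 73.9
```

>>> step_arm(rows=[[0,0,0,0,0,0],[0,0,0,0,0,0],[0,0,0,0,0,0],[0,0,0,0,0,0],[0,0,0,0,0,0]])

```text
clock: 13.63
tcp_pos: [0.4772, 0.1033, 0.2948]
orientation: [-3.132, 0.2, -0.008]
contact_force: [-1.8, 3.2, 13.9]
grip_width: 0.0089
gripper_force: 74.0
```

```bash
cat > blob.py <<'E'
from h import *
import cv2
for n in("top","scene"):
    x=eyes.grab_frame(n); cv2.imwrite(f"pics/last_{n}.png",x[:,:,::-1])
    h=cv2.cvtColor(x,cv2.COLOR_RGB2HSV); mk=cv2.inRange(h,(22,150,120),(34,255,255)); mk[:100]=0; k,l,s,c=cv2.connectedComponentsWithStats(mk); print(n,[q.tolist() for q in s[1:] if q[4]>5])
E
python3 blob.py
```

```text
top [[302, 193, 29, 27, 476]]
scene [[7, 100, 25, 14, 171], [145, 100, 29, 7, 68], [6, 138, 21, 15, 125], [305, 201, 4, 3, 9]]
```

Run:
```python
import numpy as np
p0=np.arctan2(.122,.267);rr=np.hypot(.122,.267)
def P(t): a=p0+np.radians(t); s=rr*np.cos(a)-.267; return np.array([.125*s,.992*s,rr*np.sin(a)-.122])/.6
print(P(66),P(66.5))
G=[66.3,64,61,57.5,54,50,46,42,38,34,30,26,22,18,14,11,8,5.5,3.5,1.5,0]
for k in range(0,20,5): print([[*(P(t)-P(G[k])).round(3).tolist(),0,0,0] for t in G[k+1:k+6]])
```

```text
[-0.05621955 -0.44615839  0.28589751] [-0.05675319 -0.45039334  0.28583738]
[[0.002, 0.019, -0.0, 0, 0, 0], [0.006, 0.045, -0.001, 0, 0, 0], [0.009, 0.074, -0.005, 0, 0, 0], [0.013, 0.104, -0.01, 0, 0, 0], [0.017, 0.136, -0.018, 0, 0, 0]]
[[0.004, 0.032, -0.01, 0, 0, 0], [0.008, 0.064, -0.023, 0, 0, 0], [0.012, 0.094, -0.037, 0, 0, 0], [0.016, 0.124, -0.054, 0, 0, 0], [0.019, 0.152, -0.073, 0, 0, 0]]
[[0.003, 0.027, -0.021, 0, 0, 0], [0.007, 0.052, -0.043, 0, 0, 0], [0.01, 0.076, -0.068, 0, 0, 0], [0.012, 0.098, -0.094, 0, 0, 0], [0.014, 0.113, -0.114, 0, 0, 0]]
[[0.002, 0.014, -0.021, 0, 0, 0], [0.003, 0.025, -0.039, 0, 0, 0], [0.004, 0.033, -0.054, 0, 0, 0], [0.005, 0.041, -0.07, 0, 0, 0], [0.006, 0.047, -0.081, 0, 0, 0]]
```

>>> step_arm(rows=[[0.002,0.019,0,0,0,0],[0.006,0.045,-0.001,0,0,0],[0.009,0.074,-0.005,0,0,0],[0.013,0.104,-0.01,0,0,0],[0.017,0.136,-0.018,0,0,0]])

```text
clock: 14.15
tcp_pos: [0.4866, 0.1847, 0.2828]
orientation: [-3.134, 0.201, -0.005]
contact_force: [0.7, 3.7, 1.9]
grip_width: 0.0095
gripper_force: 74.0
```

>>> step_arm(rows=[[0.004,0.032,-0.01,0,0,0],[0.008,0.064,-0.023,0,0,0],[0.012,0.094,-0.037,0,0,0],[0.016,0.124,-0.054,0,0,0],[0.019,0.152,-0.073,0,0,0]])

```text
clock: 14.57
tcp_pos: [0.4972, 0.2764, 0.2372]
orientation: [-3.134, 0.199, -0.002]
contact_force: [1.2, 4.4, -5.1]
grip_width: 0.0095
gripper_force: 74.2
```

>>> step_arm(rows=[[0.003,0.027,-0.021,0,0,0],[0.007,0.052,-0.043,0,0,0],[0.01,0.076,-0.068,0,0,0],[0.012,0.098,-0.094,0,0,0],[0.014,0.113,-0.114,0,0,0]])

```text
clock: 14.98
tcp_pos: [0.5048, 0.3446, 0.1673]
orientation: [-3.134, 0.198, 0.0]
contact_force: [1.6, 5.1, -4.5]
grip_width: 0.0092
gripper_force: 71.8
```

>>> step_arm(rows=[[0,0,0,0,0,0]])

```text
clock: 15.07
tcp_pos: [0.504, 0.3454, 0.1661]
orientation: [-3.133, 0.195, 0.003]
contact_force: [2.2, 7.3, -3.4]
grip_width: 0.009
gripper_force: 71.8
```

>>> step_arm(rows=[[0.002,0.014,-0.021,0,0,0],[0.003,0.025,-0.039,0,0,0],[0.004,0.033,-0.054,0,0,0],[0.005,0.041,-0.07,0,0,0],[0.006,0.047,-0.079,0,0,0]])

```text
clock: 15.48
tcp_pos: [0.509, 0.3719, 0.1222]
orientation: [-3.134, 0.201, -0.001]
contact_force: [-9.0, -3.9, 33.8]
grip_width: 0.0092
gripper_force: 77.4
```

>>> step_arm(rows=[[0,0,-0.002,0,0,0],[0,0,-0.004,0,0,0],[0,0,-0.006,0,0,0],[0,0,-0.006,0,0,0]])

```text
clock: 15.82
tcp_pos: [0.5091, 0.3727, 0.1218]
orientation: [-3.132, 0.2, -0.004]
contact_force: [-7.8, -3.1, 29.5]
grip_width: 0.0093
gripper_force: 76.8
```

>>> step_arm(rows=[[0,0,0.004,0,0,0],[0,0,0.007,0,0,0],[0,0,0.007,0,0,0]])

```text
clock: 16.07
tcp_pos: [0.5086, 0.3693, 0.1234]
orientation: [3.133, -0.202, 0.0]
contact_force: [-5.9, -4.9, 14.8]
grip_width: 0.0097
gripper_force: 75.3
```

>>> step_arm(rows=[[0,0,0,0,0,0],[0,0,0,0,0,0],[0,0,0,0,0,0],[0,0,0,0,0,0],[0,0,0,0,0,0]], jaw=0.6)

```text
clock: 16.48
tcp_pos: [0.5089, 0.3695, 0.1219]
orientation: [3.135, -0.202, -0.001]
contact_force: [-0.7, -0.4, 0.3]
grip_width: 0.0341
gripper_force: 0.0
```

>>> step_arm(rows=[[0,0,0.03,0,0,0],[0,0,0.08,0,0,0],[0,0,0.14,0,0,0],[0,0,0.2,0,0,0],[0,0,0.26,0,0,0]])

```text
clock: 16.9
tcp_pos: [0.5087, 0.3694, 0.2798]
orientation: [3.135, -0.202, -0.001]
contact_force: [0.9, 0.2, 0.6]
grip_width: 0.0345
gripper_force: 0.0
```

```bash
python3 blob.py
python3 - <<'E'
import cv2,numpy as np
a=cv2.imread("pics/last_top.png")[110:260,170:450];b=cv2.imread("pics/last_scene.png")[150:260,205:375]
cv2.imwrite("pics/fin.png",np.vstack([cv2.resize(a,(560,300),interpolation=cv2.INTER_CUBIC),cv2.resize(b,(560,300),interpolation=cv2.INTER_CUBIC)]))
E
```

```text
top [[303, 207, 12, 10, 55], [316, 213, 13, 7, 56]]
scene [[7, 100, 27, 15, 178], [145, 100, 8, 8, 27], [167, 100, 7, 5, 20], [12, 138, 15, 15, 100], [6, 145, 3, 3, 6], [11, 150, 3, 3, 6], [301, 198, 2, 5, 6], [304, 201, 6, 3, 13]]
```

View pics/fin.png

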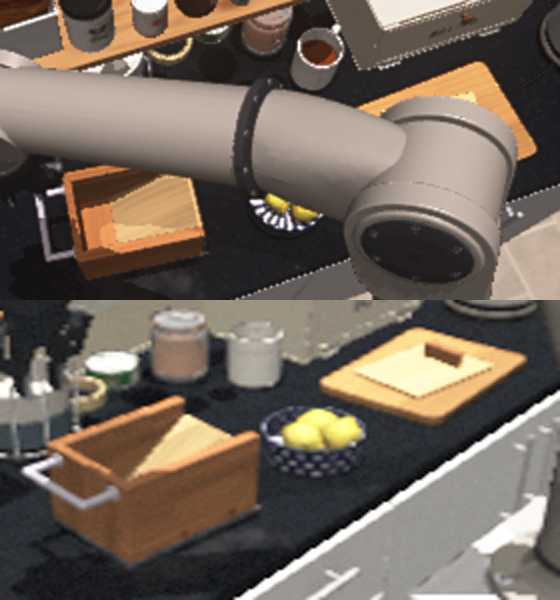

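The bin is empty and flat where it stood, the three lemons lie in the bowl, the lid lies flat on the board, and the gripper is clear. Handing in.

```bash
python3 -c "
from bench import r
print(r.hand_in())"
```

```text
the job is handed in; nothing more can be done
None
```

I handed the job in at about 17 s (no verdict came back): in the last pictures the lid lies flat on the board, all three lemons are in the spotted bowl, and the bin is back on its base, with the gripper clear of everything.

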